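Dispense the clay ball from a tipping carousel into a planter

ROBOT

A 6-joint arm with a two-finger parallel gripper is mounted at the origin on the work surface. World frame = base frame: x ahead of the robot, y to its left, z up, the work surface at z = 0. Lengths are in m, angles in rad, forces in N, time in s.
With the tool pointing down it reaches from about 0.35 to 0.975 m from the base axis. Payload 4.9 kg.
Tool frame: the origin (TCP) lies at the very end of the fingers, on their centre line; the grasp point (between the pads) lies 19 mm behind it; z points along the fingers, x is the direction in which the jaws open and shut, and the axes are right-handed (so a half turn about z gives the same grasp; the last joint's range is limited). The gripper opens to 85 mm and grips with 20 to 120 N. Pads are 22 mm wide; open, the fingers measure 114 mm over their backs; the gripper's body (76 mm by 85 mm) begins 54 mm behind the grasp point. The pads swing forward as they close: fully open they stand 13 mm farther back than shut.
Start: joints at [0.993, 0.053, 1.613, -0, 1.476, -0.119], TCP at [0.277, 0.56, 0.231] pointing down, gripper open.
Joint ranges: [-3.01, 3.01], [-1.01, 2.22], [0.06, 2.58], [-1.02, 4.17], [0.09, 2.62], [-3.14, 3.14]. Speed limits (rad/s): [2.57, 2.57, 3.14, 3.14, 3.14, 3.14].

INTERFACE

Orientations are given as a unit quaternion [w, x, y, z].
In Python, from plant import * gives the robot as it stands.
- The arm moves only by the shell command python3 -m inch 'ROWS'. ROWS is text: rows parted by semicolons, each of 7 numbers parted by spaces: the shift along the tool's x, y, z in m, then the turn, a rotation vector about the tool's x, y, z in rad, then the closure, from 0 (fully open) to 1 (shut). A call has 1 to 10 rows; each row shifts and turns the commanded pose from where the row before left it, along the tool's axes as they then stand; what a row does not reach is not made up. A row lasts 1/12 s, in which the tool goes at most 41.7 mm and 7.16 degrees, less where a joint would pass 70% of its speed; a pose out of reach is approached as far as the arm can. A call with a gripper value outside its range is refused whole. The fingers move at their own pace and stop on an object; the grip force is fixed at half the most. Time passes only in rows, so rows that do not move let the fingers close. It gives the time, the measured TCP pose, the force and the opening at its end, in the units of the state.
- state(): the state, without advancing time (a new reading comes with each control period).
- grab_frame(name): name is "side" or "top" or "wrist"; returns the picture (420x560x3 uint8, blue, green, red); there is no depth.
- camera_info(name): a dict with "vertical_fov" (degrees; the focal length in pixels is half the picture's height over the tangent of half this angle, whatever the lens; pixels are square), "cx", "cy" (the principal point, pixels), "k1" (the pictures are not rectified: a ray, as slopes to the right and down, at radius r is drawn at 1 + k1 r^2 times it, then the intrinsics apply), "origin" and "rotation" of the camera in the world. Camera axes: x right, y down, z forward; pixel columns grow to the right and rows downward; lengths in m; the calibration is good to about 2 mm. A picture is of the moment at which its call begins: read the wrist's pose just before it. camera_info takes no time and is no camera call; for the wrist camera it gives the pose at the moment of the call.
- job_done(): hands the job in, once; it reports no verdict.
The state is a dict: "time": time; "joint_pos": joint angles; "joint_vel": joint speeds; "joint_efforts": joint torques, N m; "tool_pos": TCP position; "tool_rot": TCP orientation; "contact_force": force on the tool from outside, world axes, zero at the start; "ft_torque": the same for the moment, N m; "gripper_width": opening from 0.0 (shut) to 1.0 (fully open).
Only numpy, scipy, OpenCV 4.12 (cv2) and the standard library are available. Lean on these libraries where they do the work, as an engineer would, in place of code of your own. Each camera call takes 0.05 s, during which the arm holds its last target.

TASK

Every planter is sent out with one clay watering ball: turn the carousel by its knob until the compartment with the round ball faces the spout, then lift the handle to tip the carousel so that the ball rolls out into the planter. Lower the handle gently back down to its rest and let go; do not let it drop, do not handle the clay pieces with the gripper, leave the other pieces in the carousel and do not shift the planter, the vase or the bowl.

Things in the scene. Friction and masses are not known exactly. Their poses are not given: they have to be found in the camera images.
- dispenser: Steel stand, fixed to the table. Origin on the table straight below the (level) carousel's axis; -y points along the spout to the planter, +y to the lifting handle, z up. The carousel on it is 238 mm across, its floor 169 mm above the table, hub radius 30 mm, partitions 45 mm high and 4 mm thick. Foot plate 220 x 240 mm.
- carousel (a joint): Turn of the round carousel about its upright axis, rad, positive anticlockwise from above. Five equal open-topped compartments of 72 degrees: one is centred on the spout at 0, +-1.257, +-2.513. Starts within 0.1 of 0 with an empty compartment at the spout; the other four hold one clay piece each, in any order. No end stop near; 0.15 N m friction keeps it where it is left.
- tip (a joint): Tilt of the tipping frame with the carousel, spout and handle, rad: 0 level on its rest, grows as the handle is lifted and the spout dips, stops at 0.6. It falls back by its own weight when let go (about 4 N at the handle). The ball starts over the sill at about 0.2 to 0.45: lift to the stop or close to it.
- hinge (a point): Middle of the level hinge line of the tipping frame, which runs along the dispenser's x; 100 mm from the carousel axis towards the spout, 150 mm above the table. Fixed.
- knob_grip (a point): Grip point of the carousel's knob: a black bar 74 mm long (along this point's x), 16 mm thick (its y), 36 mm high, on the carousel's axis; the point is 265 mm above the table while level, 15 mm below the bar's top. The knob is loose: up to 0.5 rad of free play is taken up before the carousel follows, so the knob's angle does not tell the carousel's.
- handle (a point): Middle of the lifting handle: a round black bar 16 mm thick, level, along the dispenser's x, 98 mm free between its two arms, 195 mm from the carousel axis opposite to the spout, 295 mm from the hinge line, 158 mm above the table while level; free below and above.
- spout (a point): Middle of the spout's lip, on its floor, 189 mm from the carousel axis; a chute 78 mm wide inside on the tipping frame. A fence of that frame, 45 mm high and 121 mm from the axis, closes all compartments but for a 74 mm gap at the spout, which has a 3 mm high sill.
- ball_center (a point): Centre of the round clay ball, 60 mm in diameter, 120 g, rolling freely in its compartment, pushed along by a partition as the carousel turns. Do not turn it on past the spout: it would catch on the edge of the gap.
- bung_center (a point): Centre of the clay bung: a tapered plug 54 mm wide and 34 mm high, in a compartment. Stays in the carousel.
- foot_center (a point): Middle of the clay pot foot: a stepped block 56 x 32 mm, 33 mm high, in a compartment. Stays in the carousel.
- saucer_center (a point): Centre of the clay saucer: a flat round disc 62 mm wide and 14 mm thick, in a compartment. Stays in the carousel.
- planter_in (a point): Centre of the inner floor (7 mm above the table) of the open blue-glazed planter, 172 mm wide, 95 mm high, 900 g, mouth 154 mm, standing loose on the table under the spout.
- vase_center (a point): Centre of a dark slim vase 76 mm wide, 118 mm high, standing beyond the carousel. Leave alone.
- bowl: White bowl 110 mm wide, 50 mm high, standing beyond the spout side of the carousel; origin at the centre of its underside. Leave alone.
Mind the look-alikes: they are no part of the job. Leave any black or turquoise look-alike of the part that bears foot_center alone. Leave any turquoise look-alike of the part that bears bung_center alone.

How it is judged:
By the outcome, as a careful person would: the job done as asked, in the order asked, and still so for the second after the job is handed in, with the robot touching nothing.
It also fails if it takes over 61 s, if anything falls off the work surface, if the arm or the gripper's body presses on something with over 40 N, if the wrist force passes 120 N, or if a joint passes its speed limit or range.

## Working session

There is one attempt and no reset: what is moved stays moved. The work goes in short steps, Python scripts to look and compute and a shell command to move; the robot and the scene stay as the last step left them, time stands still between calls to the robot, and variables do not carry over. Pictures are saved under pics/ and viewed, and the job is handed in when it is done.

```bash
mkdir -p pics; ls; python3 - <<'E'
from plant import *
import cv2
s=state();print(s)
for n in("side","top","wrist"):
    i=camera_info(n);print(n,i)
    cv2.imwrite(f"pics/{n}0.png",grab_frame(n))
E
```

```text
pics
{'time': 0.0, 'joint_pos': array([ 9.92986706e-01,  5.33674691e-02,  1.61429793e+00,  2.98604521e-06,
        1.47599788e+00, -1.19021277e-01]), 'joint_vel': array([-0.00105849, -0.0009338 , -0.00114353, -0.00104836, -0.00015789,
       -0.00070868]), 'joint_efforts': array([ 1.59395226e-03, -3.93659127e+01, -3.70189834e+01,  5.65739276e-05,
        6.71503163e-03, -5.53190986e-07]), 'tool_pos': array([0.27645627, 0.55983672, 0.23005409]), 'tool_rot': array([ 4.36805263e-04,  8.49370586e-01,  5.27795923e-01, -9.38655168e-04]), 'contact_force': array([-0.10619193, -0.24848666, -0.6934981 ]), 'ft_torque': array([-0.01107135, -0.03882945, -0.02286051]), 'gripper_width': 0.9954177303564122}
side {'vertical_fov': 55.82758477714998, 'cx': 276.98057591051463, 'cy': 211.04502397013871, 'k1': -0.018315710726211448, 'origin': array([0.53695013, 0.7798943 , 0.58985067]), 'rotation': array([ 0.00910127, -0.03018209,  0.86039748, -0.5086476 ])}
top {'vertical_fov': 50.82869851070143, 'cx': 287.090212208601, 'cy': 208.70325434139372, 'k1': -0.13945196943565663, 'origin': array([0.42299516, 0.03959544, 1.13525172]), 'rotation': array([-0.05264324,  0.71400165, -0.69601278,  0.05474067])}
wrist {'vertical_fov': 58.18242463928056, 'cx': 281.38757871735896, 'cy': 208.31842079313205, 'k1': -0.016039440981081773, 'origin': array([0.20903837, 0.59318266, 0.37239723]), 'rotation': array([0.12575791, 0.83985522, 0.5222811 , 0.07778566])}
```

View pics/side0.png

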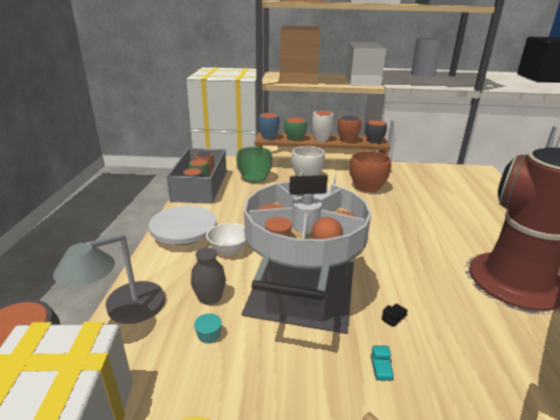

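View pics/top0.png

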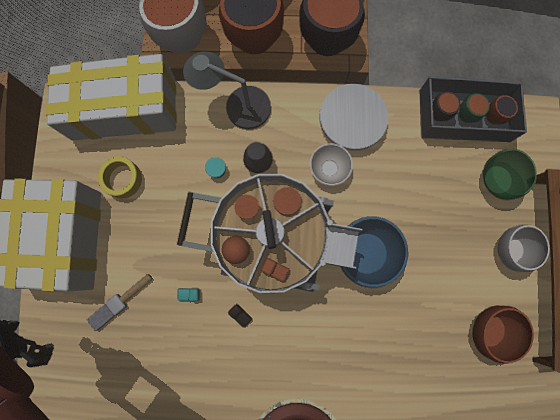

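View pics/wrist0.png

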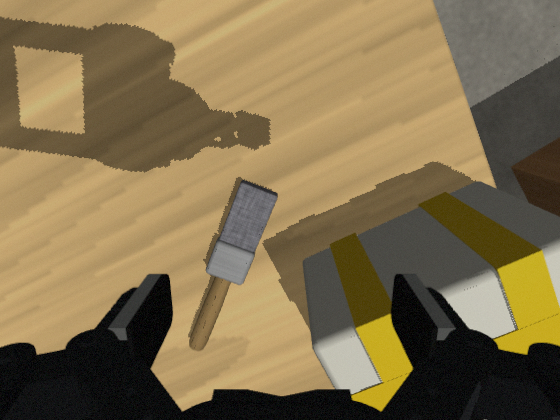

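```bash
cat > h.py <<'E'
import numpy as np,cv2
from scipy.spatial.transform import Rotation as R
from plant import *
def rot(q): return R.from_quat(np.roll(q,-1)).as_matrix()
def ray(c,u,v):
    f=210/np.tan(np.radians(c['vertical_fov'])/2)
    K=np.array([[f,0,c['cx']],[0,f,c['cy']],[0,0,1]])
    p=cv2.undistortPoints(np.array([[[u,v]]],float),K,np.array([c['k1'],0,0,0.])).ravel()
    return rot(c['rotation'])@np.array([p[0],p[1],1])
def onz(c,u,v,z):
    d=ray(c,u,v);o=np.array(c['origin']);return o+d*(z-o[2])/d[2]
def proj(c,P):
    f=210/np.tan(np.radians(c['vertical_fov'])/2)
    K=np.array([[f,0,c['cx']],[0,f,c['cy']],[0,0,1]])
    M=rot(c['rotation']).T;t=-M@np.array(c['origin'])
    return cv2.projectPoints(np.atleast_2d(np.array(P,float)),cv2.Rodrigues(M)[0],t,K,np.array([c['k1'],0,0,0.]))[0].reshape(-1,2)
def crop(im,x0,y0,w,h,k,fn): cv2.imwrite(fn,cv2.resize(im[y0:y0+h,x0:x0+w],None,fx=k,fy=k,interpolation=cv2.INTER_CUBIC))
E
python3 - <<'E'
from h import *
im=cv2.imread('pics/top0.png');crop(im,165,160,200,150,4,'pics/topc.png')
im=cv2.imread('pics/side0.png');crop(im,225,165,160,120,5,'pics/sidec.png')
E
```

```text
(no output)
```

View pics/topc.png

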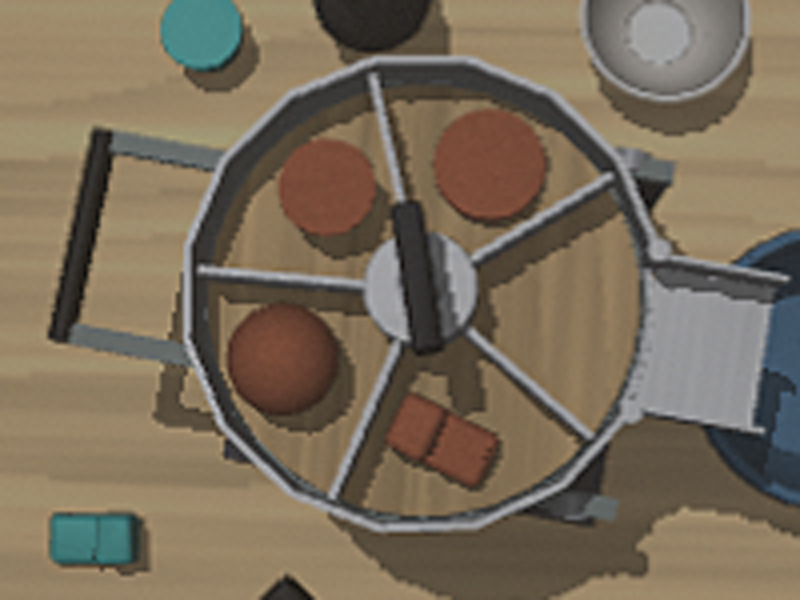

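View pics/sidec.png

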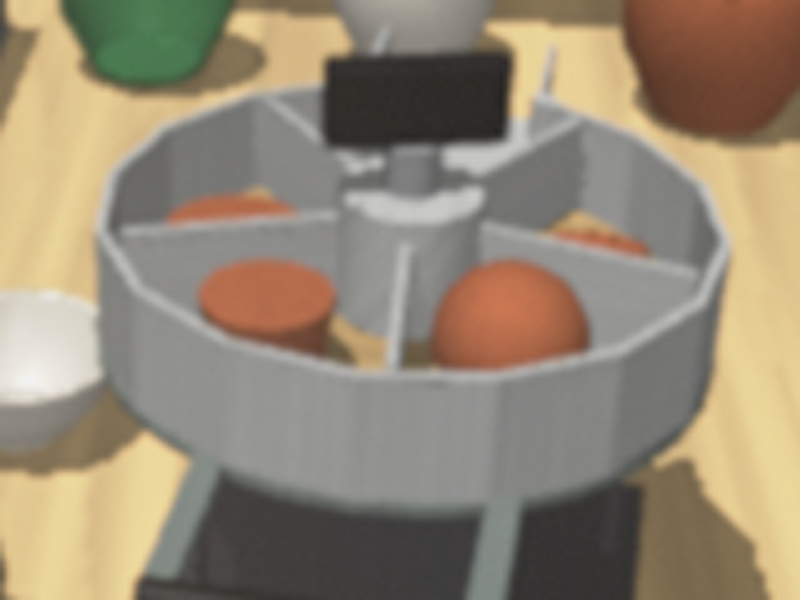

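```bash
python3 - <<'E'
from h import *
c=camera_info('top')
def w(x,y,z): return onz(c,165+x/4-.4,160+y/4-.4,z)
h1=w(102,130,.163);h2=w(60,340,.163);hm=(h1+h2)/2
k1=w(408,204,.28);k2=w(428,350,.28);km=(k1+k2)/2
print('handle',h1,h2,np.linalg.norm(h1-h2),'knob',k1,k2,km,np.linalg.norm(k1-k2))
print('dist',np.linalg.norm((hm-km)[:2]))
yd=(hm-km)[:2];yd/=np.linalg.norm(yd);print('yaw of +y',np.arctan2(yd[1],yd[0]), 'handle bar dir',np.arctan2(*(h1-h2)[[1,0]]))
sp=np.arctan2(-yd[1],-yd[0])
P=[w(x,y,.214) for x,y in[(375,75),(610,178),(588,437),(333,495),(200,270)]]
P=np.array(P);print('P',P)
# circle centre: fit
from scipy.optimize import least_squares
r=least_squares(lambda q:np.hypot(P[:,0]-q[0],P[:,1]-q[1])-q[2],[km[0],km[1],.115]);print('centre',r.x)
ctr=r.x[:2]
a=[np.arctan2(p[1]-ctr[1],p[0]-ctr[0])-sp for p in P]
print('part rel spout',np.round((np.array(a)+np.pi)%(2*np.pi)-np.pi,3), 'offset mod',[round(((x-.6283+.6283)%1.2566)-.6283,3) for x in a])
for n,x,y,z in[('ball',283,358,.2),('bung',327,187,.203),('saucer',490,165,.183),('foot',442,438,.2)]:
    p=w(x,y,z);d=p[:2]-ctr;print(n,p,np.linalg.norm(d),(np.arctan2(d[1],d[0])-sp+np.pi)%(2*np.pi)-np.pi)
print('planter',[onz(c,u,v,.095) for u,v in((372,251),)])
k=k1-k2;print('knob dir',np.arctan2(k[1],k[0]))
s=state();print(rot(s['tool_rot']))
E
```

```text
handle [0.60411824 0.25786614 0.163     ] [0.48534818 0.27467886 0.163     ] 0.11995412739775425 knob [0.54924424 0.07869008 0.28      ] [0.47815966 0.06676727 0.28      ] [0.51370195 0.07272867 0.28      ] 0.07207753764285217
dist 0.19601569637983818
yaw of +y 1.4118174205267624 handle bar dir -0.14062261015980393
P [[ 0.62804256  0.10157354  0.214     ]
 [ 0.5756327  -0.0245394   0.214     ]
 [ 0.43940177 -0.01530805  0.214     ]
 [ 0.40615599  0.11572428  0.214     ]
 [ 0.52109261  0.1899876   0.214     ]]
centre [0.51461186 0.07396993 0.11635366]
part rel spout [ 1.968  0.714 -0.541 -1.779 -3.038] offset mod [np.float64(0.084), np.float64(0.085), np.float64(0.087), np.float64(0.106), np.float64(0.103)]
ball [0.47698941 0.14592216 0.2       ] 0.08119465025789946 -2.5008293983469
bung [0.56866531 0.1257989  0.203     ] 0.07488669550976589 2.494167518074562
saucer [0.58625765 0.0390225  0.183     ] 0.07971475747646375 1.275950709020563
foot [0.43723304 0.0605938  0.2       ] 0.07852644913265526 -1.2406435118403287
planter [array([ 0.48644946, -0.16469809,  0.095     ])]
knob dir 0.16618032190219656
[[ 4.42930179e-01  8.96555702e-01 -8.54004871e-04]
 [ 8.96554862e-01 -4.42930951e-01 -1.24612847e-03]
 [-1.49548878e-03 -2.13714311e-04 -9.99998859e-01]]
```

```bash
python3 -m inch '0 0 -0.03 0 0 0 0;-.0237 .0307 -.005 0 0 0 0;-.0237 .0307 -.005 0 0 0 0;-.0237 .0307 -.005 0 0 0 0;-.0237 .0307 -.005 0 0 0 0;-.0237 .0307 -.005 0 0 0 0;-.0237 .0307 -.005 0 0 0 0;-.0237 .0307 -.005 0 0 0 0;-.0237 .0307 -.005 0 0 0 0'
python3 -m inch '-.0237 .0307 -.005 0 0 0 0;-.0237 .0307 -.005 0 0 0 0;-.0237 .0307 -.005 0 0 0 0;-.0237 .0307 -.005 0 0 0 0;-.0237 .0307 -.005 0 0 0 0;-.0237 .0307 -.005 0 0 0 0;0 0 0 0 0 .12 0;0 0 0 0 0 .12 0;0 0 0 0 0 .12 0'
python3 -m inch '0 0 0 0 0 .12 0;0 0 0 0 0 .12 0;0 0 0 0 0 .12 0;0 0 0 0 0 .12 0;0 0 0 0 0 .12 0;0 0 0 0 0 .12 0;0 0 0 0 0 .12 0;0 0 0 0 0 .12 0;0 0 0 0 0 .12 0;0 0 0 0 0 .12 0'
python3 -m inch '0 0 0 0 0 .12 0;0 0 0 0 0 .12 0;0 0 0 0 0 .12 0;0 0 0 0 0 .12 0;0 0 0 0 0 .12 0;0 0 0 0 0 .12 0;0 0 0 0 0 .12 0;0 0 0 0 0 .12 0;0 0 0 0 0 0 0'
python3 - <<'E'
from h import *
s=state();Rm=rot(s['tool_rot']);print(s['joint_pos'],s['tool_pos'],np.arctan2(Rm[1,0],Rm[0,0]))
print('to knob in tool axes',Rm.T@(np.array([.514,.073,.246])-s['tool_pos']))
cv2.imwrite('pics/w1.png',grab_frame('wrist'));cv2.imwrite('pics/t1.png',grab_frame('top'))
E
```

```text
time: 0.9
tool_pos: [0.4132, 0.2798, 0.3013]
tool_rot: [-0.0, 0.849, 0.528, -0.0]
contact_force: [1.0, 0.1, -0.3]
gripper_width: 1.0
time: 1.65
tool_pos: [0.5154, 0.0715, 0.3309]
tool_rot: [-0.0, 0.932, 0.363, -0.0]
contact_force: [-0.4, 0.3, -0.9]
gripper_width: 1.002
time: 2.48
tool_pos: [0.515, 0.0725, 0.3308]
tool_rot: [0.0, 0.974, -0.225, -0.0]
contact_force: [0.3, 0.4, -0.0]
gripper_width: 0.997
time: 3.23
tool_pos: [0.515, 0.0725, 0.3309]
tool_rot: [0.0, 0.762, -0.648, -0.0]
contact_force: [0.7, -0.2, 0.6]
gripper_width: 1.0
[-3.25263897e-03 -2.39085775e-01  1.72212520e+00  2.79503579e-05
  1.65924524e+00  1.40663624e+00] [0.51500809 0.07253303 0.3308936 ] -1.4098864642961173
to knob in tool axes [-0.00061051  0.00086268  0.08489429]
```

View pics/w1.png

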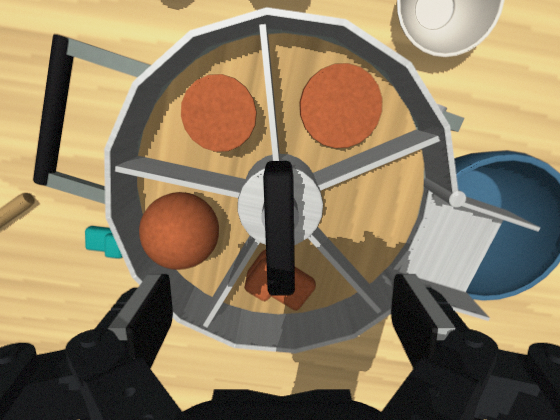

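View pics/t1.png

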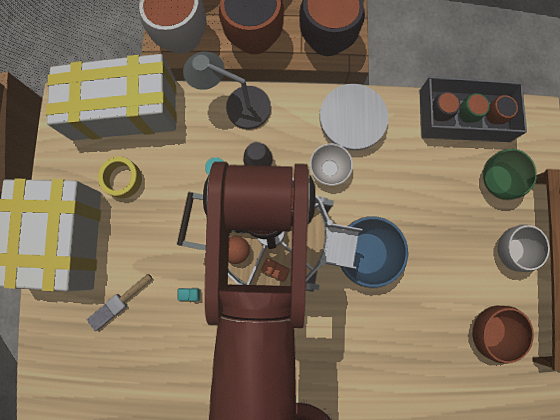

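```bash
python3 -m inch '0 0 .03 0 0 0 0;0 0 .03 0 0 0 0;0 0 .025 0 0 0 0;0 0 0 0 0 0 1;0 0 0 0 0 0 1;0 0 0 0 0 0 1;0 0 0 0 0 0 1;0 0 0 0 0 0 1;0 0 0 0 0 0 1;0 0 0 0 0 0 1'
python3 -m inch '0 0 0 0 0 0 1;0 0 0 0 0 0 1;0 0 0 0 0 0 1;0 0 0 0 0 -.04 1;0 0 0 0 0 -.08 1;0 0 0 0 0 -.08 1;0 0 0 0 0 -.08 1;0 0 0 0 0 -.08 1;0 0 0 0 0 -.08 1;0 0 0 0 0 -.04 1'
python3 - <<'E'
from h import *
cv2.imwrite('pics/w2.png',grab_frame('wrist'))
s=state();Rm=rot(s['tool_rot']);print(s['tool_pos'],np.arctan2(Rm[1,0],Rm[0,0]),s['contact_force'],s['ft_torque'])
E
```

```text
time: 4.17
tool_pos: [0.5161, 0.0737, 0.2487]
tool_rot: [-0.002, 0.763, -0.647, 0.0]
contact_force: [-0.4, 5.6, 4.7]
gripper_width: 0.177
time: 5.0
tool_pos: [0.5157, 0.0748, 0.2487]
tool_rot: [-0.003, 0.895, -0.446, -0.0]
contact_force: [-2.5, 10.0, 5.5]
gripper_width: 0.175
[0.51566164 0.07477874 0.24869728] -0.9229109215298081 [-1.5838635   8.88951102  4.9757266 ] [1.13240903 0.30983258 0.01138952]
```

View pics/w2.png

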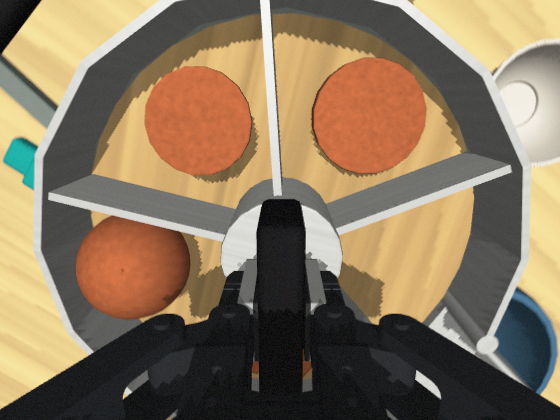

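```bash
cat >> h.py <<'E'
CTR=np.array([.5146,.074]); SP=np.arctan2(-1,0)-.15  # spout dir
def car(c,pts):
    out=[]
    for (u1,v1,u2,v2) in pts:
        a=onz(c,u1,v1,.214);b=onz(c,u2,v2,.214);d=(b-a)[:2]
        e=a[:2]-CTR; t=np.arctan2(d[1],d[0])-SP
        out.append((round(((t)%1.25664)-.62832,3),round(np.degrees(t)%360,1),np.round(np.hypot(*(b[:2]-CTR)),4)))
    return out
E
python3 - <<'E'
from h import *
c=camera_info('wrist')
print(car(c,[(277,195,266,2),(225,235,50,197),(335,232,510,170)]))
E
```

```text
[(np.float64(0.536), np.float64(138.7), np.float64(0.1129)), (np.float64(0.571), np.float64(212.7), np.float64(0.1171)), (np.float64(0.535), np.float64(66.7), np.float64(0.116))]
```

```bash
python3 -m inch '0 0.001 0 0 0 -.04 1;0 0 0 0 0 -.08 1;0 0 0 0 0 -.08 1;0 0 0 0 0 -.08 1;0 0 0 0 0 -.08 1;0 0 0 0 0 -.08 1;0 0 0 0 0 -.08 1;0 0 0 0 0 -.08 1;0 0 0 0 0 -.08 1;0 0 0 0 0 -.06 1'
python3 - <<'E'
from h import *
cv2.imwrite('pics/w3.png',grab_frame('wrist'))
s=state();Rm=rot(s['tool_rot']);print(s['tool_pos'],np.arctan2(Rm[1,0],Rm[0,0]),s['contact_force'],s['ft_torque'])
E
```

```text
time: 5.88
tool_pos: [0.5141, 0.0757, 0.2487]
tool_rot: [-0.004, 0.996, -0.091, -0.0]
contact_force: [-6.0, 13.6, 7.1]
gripper_width: 0.175
[0.51408645 0.07570714 0.2486831 ] -0.18028618274210043 [-5.18297229 13.38323914  6.69639765] [ 1.87571487  0.77418601 -0.04800489]
```

View pics/w3.png

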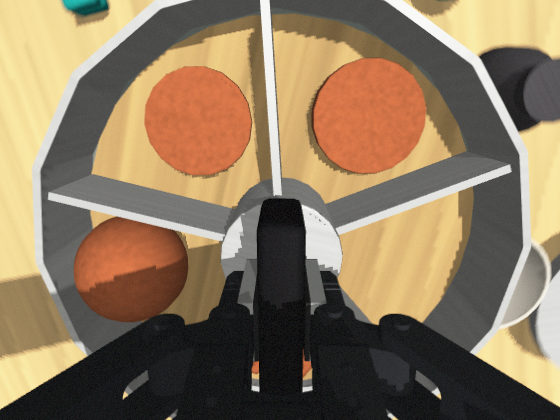

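```bash
python3 -m inch '-.001 -.0035 0 0 0 -.04 1;0 0 0 0 0 -.08 1;0 0 0 0 0 -.08 1;0 0 0 0 0 -.08 1;0 0 0 0 0 -.08 1;0 0 0 0 0 -.08 1;0 0 0 0 0 -.08 1;0 0 0 0 0 -.08 1;0 0 0 0 0 -.08 1;0 0 0 0 0 -.06 1'
python3 -m inch '0 0 0 0 0 -.06 1;0 0 0 0 0 -.08 1;0 0 0 0 0 -.08 1;0 0 0 0 0 -.08 1;0 0 0 0 0 -.06 1;0 0 0 0 0 -.03 1'
python3 - <<'E'
from h import *
cv2.imwrite('pics/w4.png',grab_frame('wrist'))
s=state();Rm=rot(s['tool_rot']);print(s['tool_pos'],np.arctan2(Rm[1,0],Rm[0,0]),s['contact_force'],s['ft_torque'])
E
```

```text
time: 6.77
tool_pos: [0.5124, 0.0757, 0.2487]
tool_rot: [-0.001, 0.962, 0.274, -0.002]
contact_force: [-12.4, -0.2, 10.0]
gripper_width: 0.178
time: 7.27
tool_pos: [0.5117, 0.0751, 0.2486]
tool_rot: [-0.001, 0.891, 0.455, -0.003]
contact_force: [-16.3, -2.7, 11.3]
gripper_width: 0.182
[0.51166836 0.07510025 0.24862657] 0.9445927751123631 [-14.78667067  -2.55986557  11.49969748] [-5.53616014e-02  2.21556430e+00  1.74609321e-03]
```

View pics/w4.png

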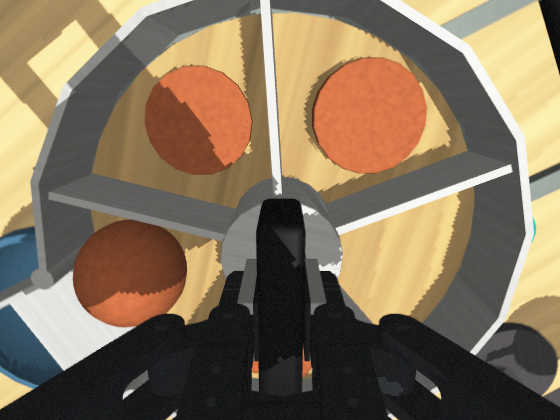

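```bash
python3 -m inch '-.0027 -.0029 -.003 0 0 -.03 1;0 0 0 0 0 -.04 1;0 0 0 0 0 -.01 1;0 0 0 0 0 0 1;0 0 0 0 0 0 1'
python3 - <<'E'
from h import *
c=camera_info('wrist')
cv2.imwrite('pics/w5.png',grab_frame('wrist'))
s=state();Rm=rot(s['tool_rot']);print(s['tool_pos'],np.arctan2(Rm[1,0],Rm[0,0]),s['contact_force'],s['ft_torque'])
print(car(c,[(277,195,266,2),(225,235,50,197),(335,232,510,170)]))
E
```

```text
time: 7.73
tool_pos: [0.5111, 0.0748, 0.2488]
tool_rot: [0.001, 0.872, 0.489, 0.001]
contact_force: [4.8, -0.5, -5.3]
gripper_width: 0.177
[0.51107987 0.0748092  0.24880501] 1.0218301992361734 [ 5.41920335 -0.59936731 -4.94653267] [ 2.40291172e-01 -7.29863994e-01  3.33604435e-04]
[(np.float64(-0.033), np.float64(250.1), np.float64(0.1156)), (np.float64(-0.0), np.float64(324.0), np.float64(0.1181)), (np.float64(-0.034), np.float64(178.1), np.float64(0.1168))]
```

View pics/w5.png

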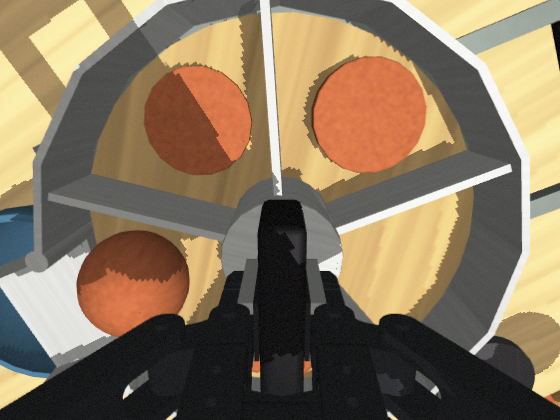

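```bash
python3 -m inch '0 0 0 0 0 -.015 1;0 0 0 0 0 0 0;0 0 0 0 0 0 0;0 0 0 0 0 0 0;0 0 0 0 0 0 0;0 0 0 0 0 0 0;0 0 -.02 0 0 0 0;0 0 -.04 0 0 0 0;0 0 -.04 0 0 0 0;0 0 0 0 0 0 0'
python3 - <<'E'
from h import *
c=camera_info('wrist')
cv2.imwrite('pics/w6.png',grab_frame('wrist'))
s=state();Rm=rot(s['tool_rot']);print(s['joint_pos'],s['tool_pos'],np.arctan2(Rm[1,0],Rm[0,0]),s['contact_force'],s['gripper_width'])
E
```

```text
time: 8.62
tool_pos: [0.5128, 0.0751, 0.3595]
tool_rot: [0.004, 0.869, 0.496, 0.007]
contact_force: [0.9, 0.2, 1.1]
gripper_width: 0.998
[ 1.80225350e-03 -2.56033990e-01  1.69572184e+00 -9.53392095e-05
  1.69096004e+00 -1.03526637e+00] [0.51211722 0.07509663 0.35587245] 1.0370827082326048 [ 0.00664648  0.29396919 -0.87039114] 1.000136810652414
```

View pics/w6.png

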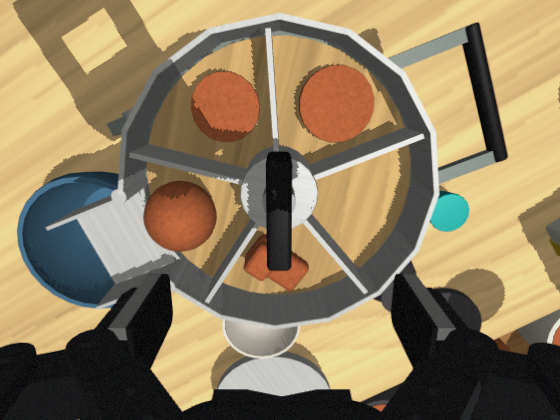

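```bash
python3 - <<'E'
from h import *
c=camera_info('wrist')
print(car(c,[(276,136,268,30),(245,181,132,155),(318,177,423,136),(255,222,207,302),(307,218,366,292)]))
h1=onz(c,474,25,.164);h2=onz(c,503,160,.164);print(h1,h2,(h1+h2)/2,np.linalg.norm(h1-h2),np.arctan2(*(h2-h1)[[1,0]]))
t=[onz(c,u,v,.214)[:2]-CTR for u,v in((268,30),(132,155),(207,302),(366,292),(423,136))];print('tip centre',np.mean(t,0)+CTR)
for u,v in((118,196),(180,258)):
    p=onz(c,u,v,.214);d=p[:2]-CTR;print('post',p,np.hypot(*d),np.arctan2(*d[::-1])-SP)
E
```

```text
[(np.float64(0.003), np.float64(252.2), np.float64(0.1185)), (np.float64(0.01), np.float64(324.6), np.float64(0.1166)), (np.float64(-0.001), np.float64(180.0), np.float64(0.1157)), (np.float64(0.028), np.float64(37.6), np.float64(0.1134)), (np.float64(-0.039), np.float64(105.8), np.float64(0.1118))]
[0.48295575 0.27510048 0.164     ] [0.5999762  0.25594304 0.164     ] [0.54146597 0.26552176 0.164     ] 0.11857821716295089 -0.16227073210551937
tip centre [0.51116529 0.0748029 ]
post [ 0.45016328 -0.03526187  0.214     ] 0.12684734247350374 -0.3828454862853339
post [ 0.51817804 -0.02421662  0.214     ] 0.09828177173154572 0.18641399051274554
```

```bash
python3 -m inch '.03 -.012 0 0 0 0 .3;.03 -.012 0 0 0 0 .3;.03 -.012 0 0 0 0 .3;.03 -.012 0 0 0 0 .3;.03 -.012 0 0 0 0 .3;.03 -.012 0 0 0 0 .3;0 0 .02 0 0 -.094 .3;0 0 .02 0 0 -.094 .3;0 0 .02 0 0 -.094 .3;0 0 .02 0 0 -.094 .3'
python3 -m inch '0 0 0 0 0 0 .3;0 0 0 0 0 0 .3'
python3 - <<'E'
from h import *
c=camera_info('wrist')
im=grab_frame('wrist');cv2.imwrite('pics/w7.png',im)
s=state();Rm=rot(s['tool_rot']);print(s['joint_pos'],s['tool_pos'],s['gripper_width']);print(Rm)
print(Rm.T@(np.array([.5415,.2665,.139])-s['tool_pos']), Rm.T@[0,0,-1])
print(proj(c,[[.5415,.2665,.158]]))
E
```

```text
time: 9.5
tool_pos: [0.5391, 0.2669, 0.2671]
tool_rot: [-0.0, 0.759, 0.651, -0.001]
contact_force: [0.2, 0.5, -1.2]
gripper_width: 0.703
time: 9.67
tool_pos: [0.5387, 0.2663, 0.267]
tool_rot: [-0.001, 0.761, 0.648, -0.002]
contact_force: [-0.0, -0.5, 0.1]
gripper_width: 0.703
[ 3.35249305e-01 -2.10192563e-02  1.62465838e+00 -2.42792144e-05
  1.53878622e+00 -1.07543860e+00] [0.53957499 0.26655547 0.26913029] 0.7018205881567128
[[ 1.59424307e-01  9.87209848e-01 -7.78346456e-04]
 [ 9.87210067e-01 -1.59424576e-01 -2.96873811e-04]
 [-4.17164303e-04 -7.21062556e-04 -9.99999653e-01]]
[0.00030642 0.00200306 0.13012877] [4.17164303e-04 7.21062556e-04 9.99999653e-01]
[[282.30990269 210.3748716 ]]
```

View pics/w7.png

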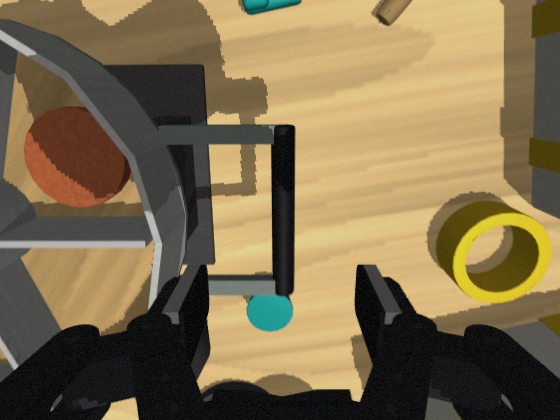

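```bash
python3 -m inch '.0005 .002 .03 0 0 0 .3;0 0 .03 0 0 0 .3;0 0 .03 0 0 0 .3;0 0 .025 0 0 0 .3;0 0 .015 0 0 0 .3;0 0 0 0 0 0 .3;0 0 0 0 0 0 1;0 0 0 0 0 0 1;0 0 0 0 0 0 1;0 0 0 0 0 0 1'
python3 -m inch '0 0 0 0 0 0 1;0 0 0 0 0 0 1;0 0 0 0 0 0 1;0 0 0 0 0 0 1'
python3 - <<'E'
from h import *
s=state();Rm=rot(s['tool_rot']);print(s['joint_pos'],s['tool_pos'],s['gripper_width']);print(Rm)
c=camera_info('wrist')
im=grab_frame('wrist');cv2.imwrite('pics/w8.png',im)
cv2.imwrite('pics/s8.png',grab_frame('side'))
E
```

```text
time: 10.55
tool_pos: [0.5432, 0.2661, 0.1424]
tool_rot: [0.002, 0.761, 0.649, 0.001]
contact_force: [-2.0, -1.3, 1.6]
gripper_width: 0.165
time: 10.88
tool_pos: [0.5432, 0.2662, 0.1423]
tool_rot: [0.002, 0.761, 0.649, 0.001]
contact_force: [-1.0, -4.1, 5.6]
gripper_width: 0.169
[ 0.33379908  0.07368183  1.74325846 -0.00238293  1.32176123 -1.07835706] [0.54315787 0.26620527 0.14231757] 0.16914267515760184
[[ 1.57400106e-01  9.87528751e-01  3.48883832e-03]
 [ 9.87534687e-01 -1.57396690e-01 -1.23449379e-03]
 [-6.69966506e-04  3.63965831e-03 -9.99993152e-01]]
```

View pics/s8.png

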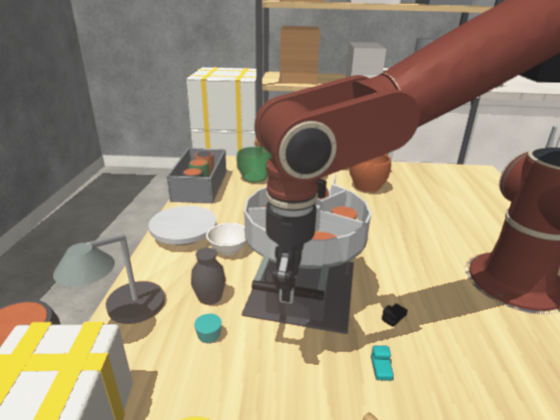

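View pics/w8.png

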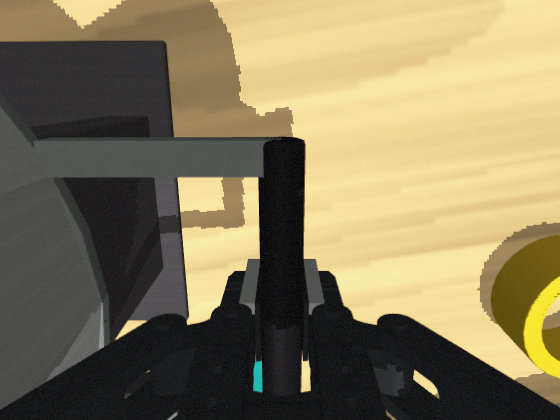

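```bash
python3 -m inch '.0001 0 -.003 0 .01 0 1;.0001 0 -.006 0 .02 0 1;.0001 0 -.0089 0 .03 0 1;.0001 0 -.0118 0 .04 0 1;.0001 0 -.0118 0 .04 0 1;.0001 0 -.0118 0 .04 0 1'
python3 - <<'E'
from h import *
s=state();Rm=rot(s['tool_rot']);print(s['joint_pos'],s['tool_pos'],s['gripper_width'],s['contact_force']);print(Rm)
cv2.imwrite('pics/s9.png',grab_frame('side'))
E
```

```text
time: 11.48
tool_pos: [0.5426, 0.2632, 0.1934]
tool_rot: [-0.058, 0.758, 0.646, 0.071]
contact_force: [5.5, -1.8, -3.6]
gripper_width: 0.166
[ 0.25088574 -0.03678488  1.77470524  0.17059845  1.33016815 -1.19641615] [0.54261891 0.26323705 0.1934301 ] 0.16632899461444278 [ 5.54591553 -1.80299439 -3.57840383]
[[ 0.15450994  0.9874573   0.03247702]
 [ 0.97119183 -0.15783671  0.1785329 ]
 [ 0.18141968  0.00395631 -0.98339781]]
```

View pics/s9.png

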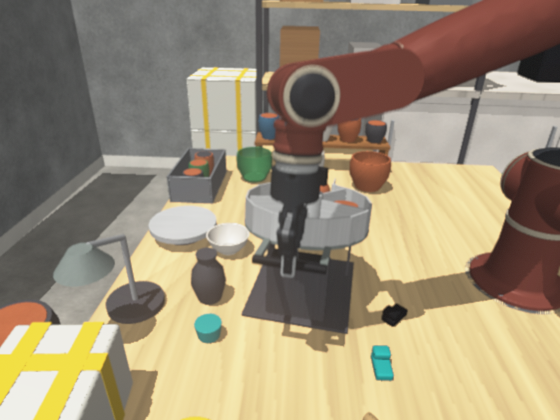

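```bash
python3 -m inch '.0001 0 -.0118 0 .04 0 1;.0001 0 -.0118 0 .04 0 1;.0001 0 -.0118 0 .04 0 1;.0001 0 -.0118 0 .04 0 1;.0001 0 -.0118 0 .04 0 1;.0001 0 -.0118 0 .04 0 1;.0001 0 -.0118 0 .04 0 1;.0001 0 -.0089 0 .03 0 1;.0001 0 -.006 0 .02 0 1;.0001 0 -.006 0 .02 0 1'
python3 -m inch '0 0 -.006 0 .02 0 1;0 0 0 0 0 0 1;0 0 0 0 0 0 1;0 0 0 0 0 0 1;0 0 0 0 0 0 1;0 0 0 0 0 0 1'
python3 - <<'E'
from h import *
s=state();Rm=rot(s['tool_rot']);print(s['joint_pos'],s['tool_pos'],s['gripper_width'],s['contact_force']);print(Rm)
for n in('side','top','wrist'): cv2.imwrite(f'pics/{n}10.png',grab_frame(n))
E
```

```text
time: 12.37
tool_pos: [0.5375, 0.2308, 0.2912]
tool_rot: [-0.169, 0.734, 0.626, 0.202]
contact_force: [6.7, 2.2, -1.1]
gripper_width: 0.161
time: 12.87
tool_pos: [0.5371, 0.2282, 0.296]
tool_rot: [-0.175, 0.732, 0.624, 0.208]
contact_force: [6.2, 0.6, -0.4]
gripper_width: 0.163
[ 0.01909756 -0.21542803  1.8268723   0.54543     1.43931883 -1.44128161] [0.53708261 0.22824712 0.29596163] 0.16286644280376025 [ 6.15088808  0.62055846 -0.35838627]
[[ 0.13337754  0.98726472  0.08671101]
 [ 0.84166072 -0.15903188  0.51605823]
 [ 0.5232759   0.00415067 -0.85215322]]
```

View pics/side10.png

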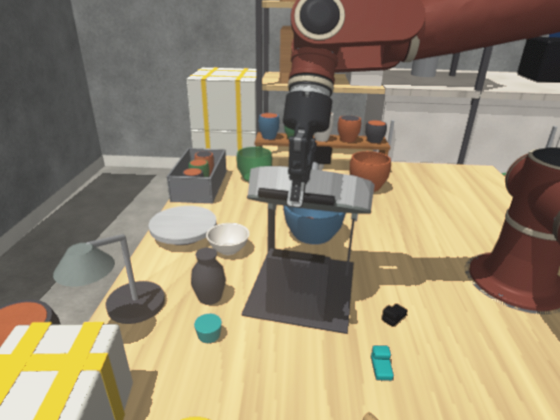

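View pics/top10.png

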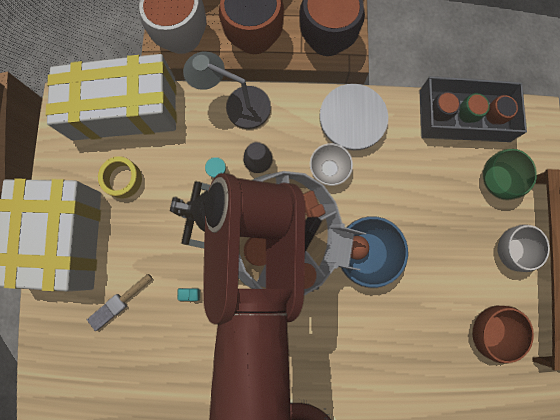

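View pics/wrist10.png

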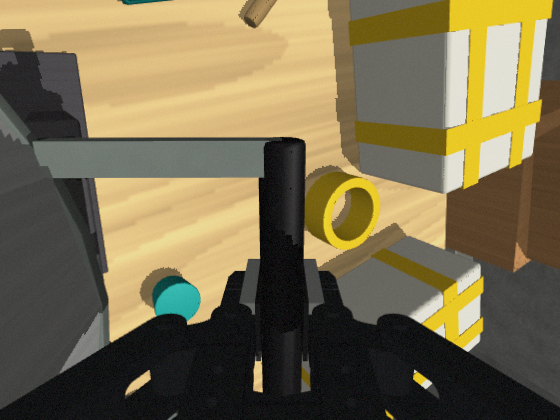

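```bash
python3 - <<'E'
from h import *
im=grab_frame('top');crop(im,230,160,190,140,4,'pics/top11.png')
crop(cv2.imread('pics/top10.png'),230,160,190,140,4,'pics/top10c.png')
E
```

```text
(no output)
```

View pics/top11.png

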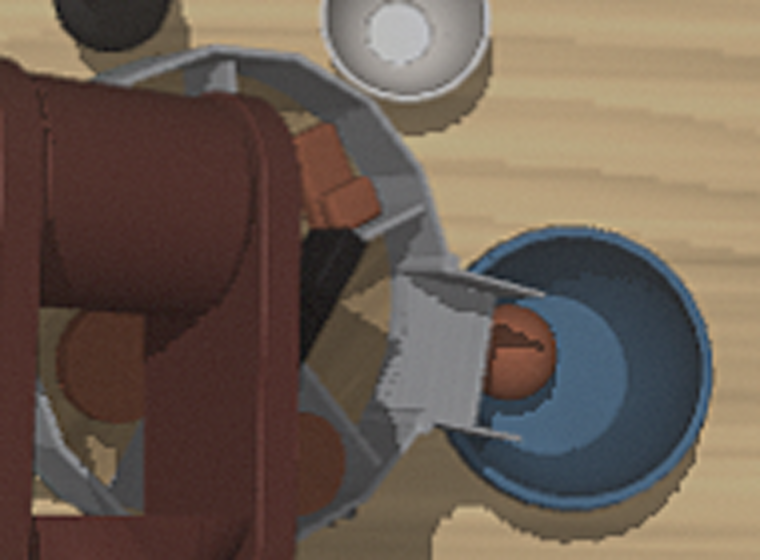

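```bash
python3 -m inch '-.0002 0 .006 0 -.02 0 1;-.0004 0 .0089 0 -.03 0 1;-.0005 0 .0118 0 -.04 0 1;-.0005 0 .0118 0 -.04 0 1;-.0005 0 .0118 0 -.04 0 1;-.0005 0 .0118 0 -.04 0 1;-.0005 0 .0118 0 -.04 0 1;-.0005 0 .0118 0 -.04 0 1;-.0005 0 .0118 0 -.04 0 1;-.0005 0 .0118 0 -.04 0 1'
python3 -m inch '-.0004 0 .0089 0 -.03 0 1;-.0004 0 .0089 0 -.03 0 1;-.0002 0 .006 0 -.02 0 1;-.0002 0 .006 0 -.02 0 1;-.0002 0 .006 0 -.02 0 1;0 0 0 0 0 0 1'
python3 - <<'E'
from h import *
s=state();Rm=rot(s['tool_rot']);print(s['tool_pos'],s['gripper_width'],s['contact_force']);print(Rm)
E
```

```text
time: 13.9
tool_pos: [0.5426, 0.2634, 0.192]
tool_rot: [-0.055, 0.758, 0.647, 0.068]
contact_force: [7.1, -2.8, -3.7]
gripper_width: 0.161
time: 14.4
tool_pos: [0.543, 0.2664, 0.1554]
tool_rot: [-0.017, 0.76, 0.649, 0.022]
contact_force: [7.2, -4.3, -2.9]
gripper_width: 0.162
[0.54304153 0.26644523 0.15538104] 0.16211238885519585 [ 7.1586925  -4.3298218  -2.87155233]
[[ 0.15621066  0.98764763  0.01226321]
 [ 0.98614302 -0.15665078  0.05461213]
 [ 0.05585858  0.00356228 -0.99843234]]
```

```bash
python3 -m inch '-.0001 0 .003 0 -.011 0 1;-.0001 0 .003 0 -.011 0 1;-.0001 0 .002 0 -.009 0 1;-.0001 0 .002 0 -.008 0 1;0 0 .0015 0 -.006 0 1;0 0 .001 0 -.005 0 1;0 0 .001 0 -.005 0 1;0 0 0 0 0 0 1;0 0 0 0 0 0 1'
python3 - <<'E'
from h import *
s=state();Rm=rot(s['tool_rot']);print(s['tool_pos'],s['contact_force']);print(Rm)
E
```

```text
time: 15.15
tool_pos: [0.5431, 0.2662, 0.143]
tool_rot: [0.001, 0.761, 0.649, 0.002]
contact_force: [5.9, -4.9, -3.8]
gripper_width: 0.163
[0.54308396 0.26620025 0.14298843] [ 5.87676702 -4.89982575 -3.76010713]
[[ 0.15719765  0.98756016  0.0037183 ]
 [ 0.98756523 -0.15720368  0.00138746]
 [ 0.00195473  0.00345396 -0.99999212]]
```

```bash
python3 -m inch '0 0 .0007 0 0 0 1;0 0 .0007 0 0 0 1;0 0 .0006 0 0 0 1;0 0 0 0 0 0 1;0 0 0 0 0 0 1'
python3 - <<'E'
from h import *
s=state();Rm=rot(s['tool_rot']);print(s['tool_pos'],s['contact_force'])
E
```

```text
time: 15.57
tool_pos: [0.5431, 0.2663, 0.1424]
tool_rot: [0.001, 0.761, 0.649, 0.002]
contact_force: [3.8, -5.2, 1.6]
gripper_width: 0.166
[0.54311104 0.26625071 0.14239955] [ 3.79128886 -5.20805422  1.55238855]
```

```bash
python3 -m inch '0 0 0 0 0 0 .8;0 0 0 0 0 0 .6;0 0 0 0 0 0 .3;0 0 0 0 0 0 .3;0 0 0 0 0 0 .3;0 0 -.01 0 0 0 .3;0 0 -.02 0 0 0 .3;0 0 -.03 0 0 0 .3;0 0 -.03 0 0 0 .3;0 0 -.03 0 0 0 .3'
python3 -m inch '0 0 -.03 0 0 0 .3;.03 0 -.02 0 0 0 .3;.035 0 0 0 0 0 .3;.035 0 0 0 0 0 .3;.035 0 0 0 0 0 .3;0 0 0 0 0 0 .3;0 0 0 0 0 0 .3'
python3 - <<'E'
from h import *
s=state();print(s['tool_pos'],s['contact_force'],s['gripper_width'])
t=grab_frame('top');cv2.imwrite('pics/top12.png',t);crop(t,165,160,250,150,3,'pics/top12c.png')
cv2.imwrite('pics/side12.png',grab_frame('side'))
E
```

```text
time: 16.4
tool_pos: [0.5414, 0.2669, 0.2634]
tool_rot: [-0.002, 0.761, 0.649, 0.002]
contact_force: [0.6, 0.1, 1.0]
gripper_width: 0.701
time: 16.98
tool_pos: [0.5625, 0.4014, 0.312]
tool_rot: [-0.002, 0.76, 0.65, 0.001]
contact_force: [0.7, -1.2, -0.8]
gripper_width: 0.703
[0.56253638 0.40137433 0.3120025 ] [ 0.72264931 -1.23638499 -0.84870505] 0.7029265344457175
```

View pics/top12c.png

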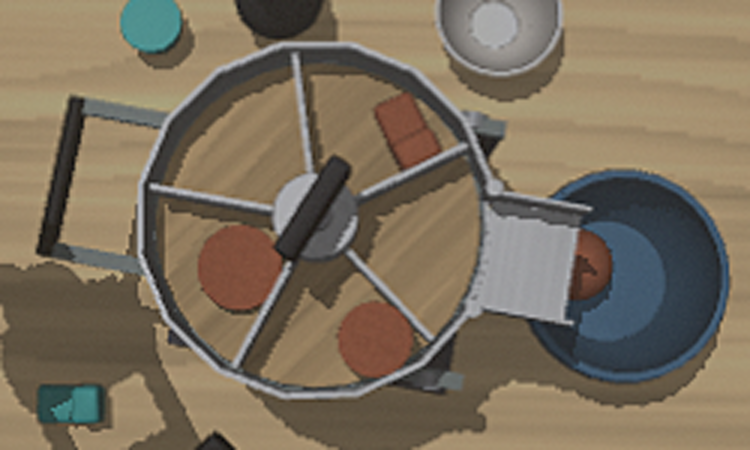

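View pics/side12.png

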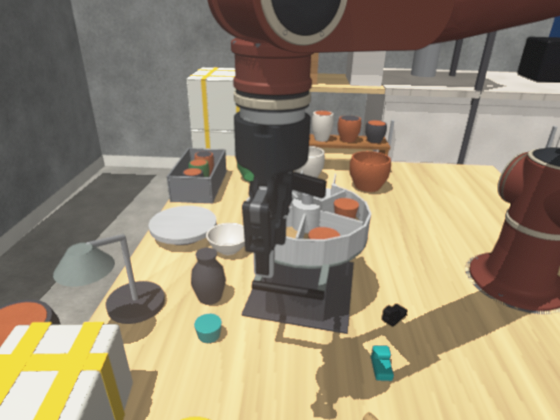

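```bash
python3 -c "
from plant import *
print(job_done())"
```

```text
the job is handed in; nothing more can be done
None
```

The clay ball is in the planter, the handle is back down on its rest and let go, and I handed the job in at about 17 s of the 61 s allowed.

- **Turning:** I gripped the knob and turned the carousel about 2.42 rad anticlockwise. That put the ball's compartment within about 0.02 rad of the spout, measured from the partitions in the wrist picture.
- **Tipping and lowering:** I gripped the handle and lifted it along its arc to a tilt of about 0.55 rad. I then lowered it until the force reading showed the rest carrying the weight, opened the gripper and backed away.
- **Forces:** The largest wrist reading I saw was about 20 N, from the gripper being slightly off the knob's centre. I corrected it before letting go of the knob.
- **Last pictures:** The ball lies in the planter and the bung, pot foot and saucer are still in the carousel. The handle is where it started, and I saw no shift of the planter, vase or bowl. The robot touches nothing.

No check failed or disagreed.

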